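Open the oil fill port of a bench vacuum pump

TASK

The bench vacuum pump is due for an oil change. Unscrew the black screw cap from its leaning fill port (anticlockwise, regrasping between turns), lift the cap clear, and stand it gently in the shallow metal tray, open end down. Leave the other things on the bench where they are.

Things in the scene. Friction and masses are not known exactly. Their poses are not given: they have to be found in the camera images.
- pump: Bench vacuum pump, 220 x 150 x 143 mm without cap and port, fixed to the bench: white oil box in front (-x side, round sight glass), grey finned motor behind. Origin: centre of its underside; z up. The fill port rises from the oil box in the pump's x-z plane, leaning 35 degrees from vertical to the front: outward axis (-0.574, 0, 0.819) in the pump's frame.
- port_mouth (a point): Centre of the fill port's rim, on its axis; axes parallel to the pump's (not leaning). Neck 32 mm across, 42 over its right-hand thread. The cap must be turned anticlockwise (looking at its closed end) about 200 degrees in all (3.5 rad; 3.7 to 5 is safe), rising 0.35 mm per 0.1 rad; then it pulls off along the leaning axis (45 mm clears it). A pull before that is blocked.
- cap_center (a point): Centre (half-way up) of the black round fluted screw cap, 54 mm across, 74 mm tall, 0.12 kg. Own z: along its axis from open to closed end. Lower 44 mm: hollow threaded skirt; upper 30 mm: solid grip. Screwed home at the start, its centre 4 mm inward (below) of the port mouth on the leaning axis. It turns easily, either way, and stays where it is when let go.
- tray: Shallow open tray of bare metal, square, 150 x 150 mm, walls 18 mm high and 4 mm thick, floor 4 mm thick, loose on the bench, 0.6 kg. Origin: centre of its underside; z up. The only empty tray on the bench, to the left or the right of the pump's front.
- tip_box: Bystander: pipette tip box with clear lid, 89 x 120 x 86 mm, origin at centre of underside.
- flask: Bystander: conical flask, 63 mm across, 109 mm tall, origin at centre of underside.
- tape: Bystander: roll of tape lying flat, 64 mm across, 18 mm high, origin at centre of underside.
- timer: Bystander: small white timer, 66 x 66 x 18 mm, origin at centre of underside.
- dish: Bystander: closed round dish, 63 mm across, 15 mm high, origin at centre of underside.
Things that resemble listed ones, but are neither listed nor needed, are in the scene too. Leave any orange or red look-alike of the part that bears cap_center alone.

How it is judged:
On the way:
1. the cap is unscrewed and lifted clear of the port: its centre is more than 45 mm from the mouth of the port and higher than 0.12 m (distance between cap_center and port_mouth above 0.045 m and height (world z) of cap_center above 0.12 m), for 0.1 s.
At the end, for the whole second after the job is handed in: The cap stands upright (within 7 degrees), open end down, flat on the floor of the tray, wholly inside its walls, at rest and released; the tray lies flat on the bench within 40 mm of where it was (x of cap_center in the frame of tray between -0.05 and 0.05 m and y of cap_center in the frame of tray between -0.05 and 0.05 m and z of cap_center in the frame of tray between 0.037 and 0.045 m and angle between cap_center's own z axis and vertical below 0.12 rad and linear speed of cap below 0.02 m/s and angle between tray's own z axis and vertical below 0.05 rad and height (world z) of tray below 0.005 m and distance of tray from where it was at the start of the episode below 0.04 m); the robot touches nothing.
It fails at once if the cap is dropped into or slammed on the tray (faster than 0.5 m/s within 25 mm of its floor) (horizontal distance between cap_center and tray below 0.1 m and z of cap_center in the frame of tray below 0.066 m and linear speed of cap above 0.5 m/s).
It fails at once if a bystander (tip box, flask, tape, timer, dish) is shifted by more than 30 mm (distance of any of tip_box, flask, tape, timer, dish from where it was at the start of the episode above 0.03 m).
It also fails if it takes over 61 s, if anything falls off the work surface, if the arm or the gripper's body presses on something with over 40 N, if the wrist force passes 120 N, or if a joint passes its speed limit or range.

ROBOT

A 7-joint arm with a two-finger parallel gripper is mounted at the origin on a cart in front of the work surface, level with it; the furniture and walls round the work are solid. World frame = base frame: x ahead of the robot, y to its left, z up, the work surface at z = 0. Lengths are in m, angles in rad, forces in N, time in s.
With the tool pointing down it reaches from about 0.425 to 0.875 m from the base axis. Payload 4.7 kg.
Tool frame: the origin (TCP) lies midway between the tips of the shut fingers; the grasp point (between the pads) lies 19 mm behind it; z points along the fingers, y is the direction in which the jaws open and shut (so a half turn about z gives the same grasp; the last joint's range is limited). The gripper opens to 87 mm and grips with 3 to 60 N. Pads are 19 mm wide; open, the fingers measure 117 mm over their backs; the gripper's body (75 mm by 190 mm) begins 51 mm behind the grasp point.
Start: joints at [1.358, 0.321, -0.07, 1.45, 0.023, 1.371, -0.057], TCP at [0.146, -0.633, 0.223] pointing down, gripper open.
Joint ranges: [-2.86, 2.86], [-0.3, 2.09], [-1.38, 1.24], [0.06, 2.45], [-1.56, 4.7], [0.09, 2.05], [-2.69, 2.69]. Speed limits (rad/s): [2.57, 2.57, 3.14, 3.14, 3.14, 3.14, 3.14].

INTERFACE

Orientations are given as a unit quaternion [w, x, y, z].
In Python, from cell import r, gripper_open, grab, ik, eyes, order gives the robot as it stands. Calls block until the motion is done:
- r.goto(position, orientation): joint-space move of the TCP to a pose.
- r.servo_line(position, frame=None, v=0.15): straight line of the TCP; frame=None keeps the orientation; v is the mean speed in m/s.
- r.movej(angles): joint-space move.
- gripper_open() and grab(newtons=None): open the fingers fully, or close them until they stop; newtons is the grip in N (None keeps the last).
- r.dwell(seconds).
- ik(position, orientation): joint angles nearest the present ones, or None.
- eyes.read_camera(name): name is "scene" or "top" or "wrist"; returns a dict with "pixels" (480x640x3 uint8, red, green, blue), "range_z" (480x640 float32, m along the optical axis (not along the pixel's ray), 0 where there is no reading), "fx", "fy", "cx", "cy" (pixels), "pose" (4x4, takes a point from camera to world coordinates). Camera axes: x right, y down, z forward; pixel columns grow to the right and rows downward; lengths in m; the calibration is good to about 2 mm. A picture is of the moment at which its call begins.
A pose or a line that the arm cannot do raises r.MotionError and nothing moves.
- order.close_job(): hands the job in, once; it reports no verdict.
Readings, each from a call of its own:
- r.read_time_s(): time.
- r.read_qpos(): joint angles.
- r.read_joint_vel(): joint speeds.
- r.read_joint_torque(): joint torques, N m.
- r.read_position(): TCP position.
- r.read_eef_rot(): TCP orientation.
- r.read_ft_force(): force on the tool from outside, world axes, zero at the start.
- r.read_ft_torque(): the same for the moment, N m.
- r.read_width(): finger opening in m.
Only numpy, scipy, OpenCV 4.12 (cv2) and the standard library are available. Lean on these libraries where they do the work, as an engineer would, in place of code of your own. Each camera call takes 0.05 s, during which the arm holds its last target.

## Working session

There is one attempt and no reset: what is moved stays moved. The work goes in short steps, each a Python script; the robot and the scene stay as the last script left them, time stands still between calls to the robot, and variables do not carry over. Pictures are saved under pics/ and viewed, and the job is handed in when it is done.

```bash
ls; mkdir -p pics
python3 - <<'E'
from cell import r,eyes
import cv2,pickle
for n in("scene","top","wrist"):
    d=eyes.read_camera(n); cv2.imwrite(f"pics/{n}0.png",d["pixels"][:,:,::-1]); pickle.dump(d,open(f"pics/{n}0.pkl","wb"))
    print(n,d["fx"],d["cx"],d["cy"],d["pose"].round(3).tolist())
print(r.read_time_s(),r.read_qpos(),r.read_position(),r.read_eef_rot())
E
```

```text
pics
scene 508.2962194897352 316.67554447355684 239.86052556267347 [[-0.679, -0.495, 0.542, -0.227], [-0.734, 0.448, -0.511, 0.755], [0.011, -0.745, -0.667, 0.995], [0.0, 0.0, 0.0, 1.0]]
top 514.3713926554864 317.23250475373743 240.03702532364431 [[0.025, -0.989, 0.146, 0.255], [-1.0, -0.022, 0.021, 0.069], [-0.018, -0.147, -0.989, 1.469], [0.0, 0.0, 0.0, 1.0]]
wrist 356.75648952651085 322.7517720140815 242.67211134498893 [[0.226, -0.933, -0.28, 0.222], [-0.974, -0.217, -0.064, -0.616], [-0.002, 0.287, -0.958, 0.384], [0.0, 0.0, 0.0, 1.0]]
0.15 [ 1.35807267  0.321671   -0.07007583  1.45140941  0.02260694  1.37082533
 -0.05692762] [ 0.14602259 -0.63293864  0.22169349] [-7.51355989e-04  9.93576045e-01  1.13163862e-01 -1.34897204e-04]
```

View pics/scene0.png

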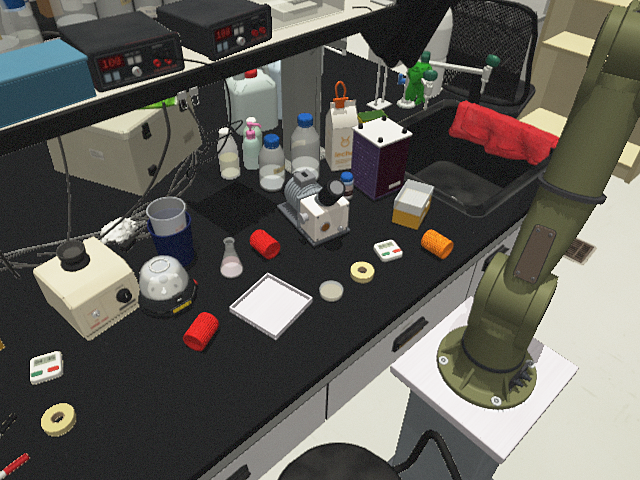

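View pics/top0.png

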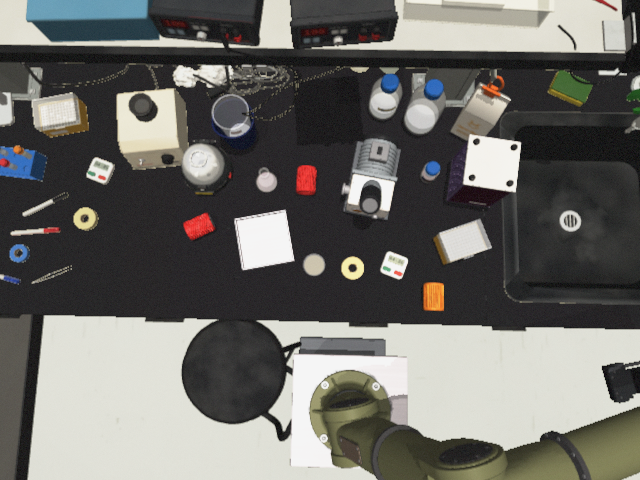

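The top view shows the pump at (370,180), its black cap at about (370,197), and the tray at (265,240). Look-alikes for the cap are the red caps at (306,180) and (199,226), the orange cap at (433,297), and a black knob on the beige box at (142,105). I choose the one on the pump, which I'll check in a close crop.

```bash
cat > h.py <<'E'
import numpy as np,pickle,cv2
def P(d,u,v,z=None):
    z=d["range_z"][v,u] if z is None else z
    p=np.array([(u-d["cx"])/d["fx"]*z,(v-d["cy"])/d["fy"]*z,z,1]);return (d["pose"]@p)[:3]
def cloud(d):
    v,u=np.mgrid[:480,:640];z=d["range_z"]
    p=np.stack([(u-d["cx"])/d["fx"]*z,(v-d["cy"])/d["fy"]*z,z],-1)
    return p@d["pose"][:3,:3].T+d["pose"][:3,3]
def crop(d,u0,u1,v0,v1,k,name):
    cv2.imwrite(name,cv2.resize(d["pixels"][v0:v1,u0:u1,::-1],None,fx=k,fy=k,interpolation=cv2.INTER_CUBIC))
E
python3 - <<'E'
from h import *
t=pickle.load(open("pics/top0.pkl","rb"));s=pickle.load(open("pics/scene0.pkl","rb"))
crop(t,320,420,130,230,6,"pics/t_c.png");crop(s,270,370,150,250,6,"pics/s_c.png")
for n,u,v in(("tray",265,240),("trayc",237,220),("c",286,212),("c",294,262),("c",244,268),("shelf",250,62),("bench",300,300),("flask",266,178),("tip",462,242),("purple",490,160)): print(n,P(t,u,v).round(3))
E
```

```text
tray [0.468 0.251 0.006]
trayc [0.524 0.333 0.013]
c [0.552 0.193 0.005]
c [ 0.407  0.166 -0.004]
c [0.386 0.309 0.   ]
shelf [0.766 0.237 0.483]
bench [ 0.299  0.145 -0.002]
flask [0.63  0.245 0.087]
tip [ 0.463 -0.293  0.085]
purple [ 0.656 -0.336  0.203]
```

View pics/t_c.png

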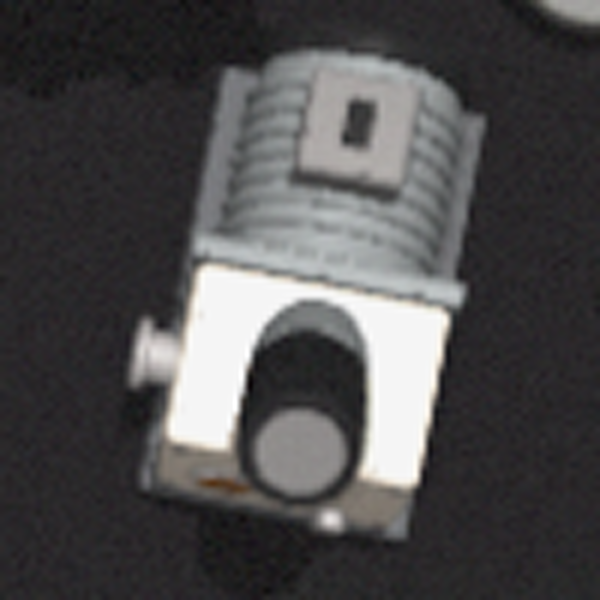

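View pics/s_c.png

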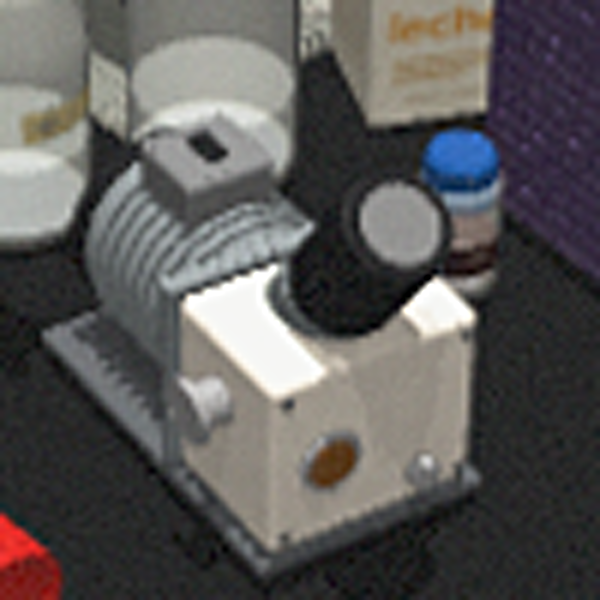

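Run:
```python
from h import *
t=pickle.load(open("pics/top0.pkl","rb"));s=pickle.load(open("pics/scene0.pkl","rb"))
print("end top",P(t,370,205),"end scene",P(s,337,187))
def rays(d,u,v):
    q=d["pose"][:3,:3]@np.array([(u-d["cx"])/d["fx"],(v-d["cy"])/d["fy"],1]);return d["pose"][:3,3],q/np.linalg.norm(q)
a,b=rays(t,370.0,205.8),rays(s,336.7,187.5)
M=np.stack([a[1],-b[1]],1);k=np.linalg.lstsq(M,b[0]-a[0],rcond=None)[0]
print("tri",a[0]+k[0]*a[1],b[0]+k[1]*b[1])
for d,n in((t,"t"),(s,"s")):
    c=cloud(d);print(n)
    # box top: white pixels on pump
    px=d["pixels"].astype(int); near=(np.hypot(c[...,0]-0.6,c[...,1]+0.02)<0.14)
    h=near&(c[...,2]>0.03)&(c[...,2]<0.3)
    zs=c[h][:,2];print(np.histogram(zs,bins=np.arange(0.03,0.24,0.01)))
    m=near&(px.min(-1)>215)
    print("white",m.sum(),c[m].mean(0),c[m].min(0),c[m].max(0))
    # cap end disc plane
    g=near&(np.abs(px-150).max(-1)<35)&(np.linalg.norm(c-(a[0]+k[0]*a[1]),axis=-1)<0.026)
    q=c[g];m0=q.mean(0);n_=np.linalg.svd(q-m0)[2][2];print("disc",g.sum(),m0,n_)
p=lambda u,v,z:None
# box top edge corners top view at z
for (u,v) in((320+205/6,130+262/6),(320+450/6,130+310/6),(320+165/6,130+443/6),(320+415/6,130+487/6)):
    o,q=rays(t,u,v)
    for z in(0.10,):print(o+q*(z-o[2])/q[2])
# base plate corners
for (u,v) in((320+145/6,130+490/6),(320+408/6,130+538/6),(320+485/6,130+115/6),(320+228/6,130+70/6)):
    o,q=rays(t,u,v);print("base",o+q*(0.01-o[2])/q[2])
for (u,v) in((237,218),(287,211),(295,263),(243,270)):
    o,q=rays(t,u,v);print("tray",o+q*(0.01-o[2])/q[2])
```

```text
end top [ 0.53355914 -0.03398616  0.20399827] end scene [ 0.53407632 -0.03395844  0.20234312]
tri [ 0.53214931 -0.03424368  0.20108123] [ 0.53395416 -0.03277818  0.20135683]
t
(array([ 37,  60,  18,  33,  48,  93, 174, 234, 732, 652, 115, 292,  45,
        32,  39,  76, 153, 174,  48,   0]), array([0.03, 0.04, 0.05, 0.06, 0.07, 0.08, 0.09, 0.1 , 0.11, 0.12, 0.13,
       0.14, 0.15, 0.16, 0.17, 0.18, 0.19, 0.2 , 0.21, 0.22, 0.23]))
white 682 [ 0.59294357 -0.0420649   0.11945665] [ 0.53761535 -0.10261613  0.04343587] [0.63483035 0.02615651 0.12845774]
disc 151 [ 0.53429173 -0.03327619  0.20077813] [-0.58235261  0.07921674  0.80906745]
s
(array([143, 126, 132, 129, 168, 201, 212, 229, 325, 564, 113, 220,  49,
        50,  40,  62, 123, 114,  54,   0]), array([0.03, 0.04, 0.05, 0.06, 0.07, 0.08, 0.09, 0.1 , 0.11, 0.12, 0.13,
       0.14, 0.15, 0.16, 0.17, 0.18, 0.19, 0.2 , 0.21, 0.22, 0.23]))
white 291 [ 0.58852392 -0.01806123  0.12191347] [ 0.53919254 -0.09411792  0.11575082] [0.63796368 0.01970054 0.13217024]
disc 133 [ 0.53627541 -0.03307364  0.2018975 ] [-0.57197531  0.04762692  0.818887  ]
[0.64327527 0.00169131 0.1       ]
[ 0.62296118 -0.10994707  0.1       ]
[0.5584556  0.01858175 0.1       ]
[ 0.54051988 -0.09441044  0.1       ]
base [0.55511096 0.02450917 0.01      ]
base [ 0.53430177 -0.10191513  0.01      ]
base [ 0.74566919 -0.13854813  0.01      ]
base [ 0.76625795 -0.01264608  0.01      ]
tray [0.52989651 0.33408869 0.01      ]
tray [0.55359364 0.18990027 0.01      ]
tray [0.40298053 0.16202566 0.01      ]
tray [0.37955322 0.30974654 0.01      ]
```

The crop confirms the black fluted cap with the grey end disc on the pump's leaning port. Depth and triangulation agree on the end centre at about (0.5345, -0.0335, 0.201). The base edges give a pump yaw of about -0.17, and the disc normals match that. Next I'll check IK over the range of turn angles.

```bash
cat >> h.py <<'E'
from scipy.spatial.transform import Rotation as R
yaw=-0.165
ax=np.array([-0.574*np.cos(yaw),-0.574*np.sin(yaw),0.819]);ax/=np.linalg.norm(ax)
E0=np.array([0.5347,-0.0337,0.2013])
def quat(M): q=R.from_matrix(M).as_quat();return np.r_[q[3],q[:3]]
def toolrot(phi,a=ax):
    """tool z=-a ; phi>0 = anticlockwise seen from closed end"""
    z=-a; x0=np.array([0,1.,0]); x0-=x0@z*z; x0/=np.linalg.norm(x0); y0=np.cross(z,x0)
    return R.from_rotvec(a*phi).as_matrix()@np.stack([x0,y0,z],1)
DEPTH=0.015+0.019-0.001  # TCP below end face
E
python3 - <<'E'
from h import *
from cell import r,ik
print(ax)
for so in(0,0.1):
  for phi in np.arange(-3.2,3.3,0.4):
    q=ik(E0-ax*DEPTH+ax*so,quat(toolrot(phi))); print(so,round(phi,2),None if q is None else np.round(q,2))
for phi in np.arange(-3.2,3.3,0.8):
    q=ik(np.array([0.467,0.249,0.06]),quat(toolrot(phi,np.array([0,0,1.])))); print("tray",round(phi,2),None if q is None else np.round(q,2))
print(r.read_time_s())
E
```

```text
[-0.56613705  0.09426967  0.81890297]
0 -3.2 [-0.41 -0.28  0.3   2.29  0.44  0.57  2.65]
0 -2.8 [ 0.74 -0.3  -0.7   2.26 -0.2   0.51 -2.68]
0 -2.4 [ 0.45 -0.26 -0.45  2.27 -0.01  0.51 -2.45]
0 -2.0 [ 0.45 -0.26 -0.45  2.27 -0.01  0.51 -2.05]
0 -1.6 [ 0.45 -0.26 -0.45  2.27 -0.01  0.51 -1.65]
0 -1.2 [ 0.45 -0.26 -0.45  2.27 -0.01  0.51 -1.25]
0 -0.8 [ 0.7  -0.29 -0.67  2.26 -0.17  0.51 -0.7 ]
0 -0.4 [ 0.45 -0.26 -0.45  2.27 -0.01  0.51 -0.45]
0 -0.0 [ 0.45 -0.26 -0.45  2.27 -0.01  0.51 -0.05]
0 0.4 [ 0.73 -0.29 -0.69  2.26 -0.19  0.51  0.51]
0 0.8 [ 0.69 -0.29 -0.66  2.26 -0.16  0.51  0.88]
0 1.2 [ 0.55 -0.27 -0.54  2.26 -0.07  0.51  1.2 ]
0 1.6 [ 0.39 -0.25 -0.41  2.27  0.03  0.51  1.52]
0 2.0 [-0.2  -0.26  0.12  2.28  0.33  0.54  1.65]
0 2.4 [-0.41 -0.28  0.3   2.29  0.44  0.57  1.96]
0 2.8 [-0.41 -0.28  0.3   2.29  0.44  0.57  2.36]
0 3.2 None
0.1 -3.2 None
0.1 -2.8 None
0.1 -2.4 None
0.1 -2.0 None
0.1 -1.6 None
0.1 -1.2 None
0.1 -0.8 None
0.1 -0.4 None
0.1 -0.0 None
0.1 0.4 None
0.1 0.8 None
0.1 1.2 None
0.1 1.6 None
0.1 2.0 None
0.1 2.4 None
0.1 2.8 None
0.1 3.2 None
tray -3.2 [ 0.45  0.47 -1.17  1.9   0.48  1.1   2.17]
tray -2.4 [-1.46  0.36  1.07  1.96 -0.36  1.03 -2.62]
tray -1.6 [-0.65  0.21  0.12  1.94 -0.03  1.   -2.12]
tray -0.8 [ 0.32  0.37 -0.99  1.91  0.36  1.05 -1.62]
tray -0.0 [ 0.4   0.42 -1.1   1.9   0.43  1.08 -0.87]
tray 0.8 [ 0.43  0.45 -1.15  1.9   0.47  1.09 -0.1 ]
tray 1.6 [ 0.4   0.42 -1.1   1.9   0.43  1.08  0.73]
tray 2.4 [ 0.45  0.47 -1.17  1.9   0.48  1.1   1.48]
tray 3.2 [ 0.45  0.47 -1.17  1.9   0.48  1.1   2.28]
0.15
```

Run:
```python
from h import *
from cell import r,ik
lat=np.cross([0,0,1.],ax);lat/=np.linalg.norm(lat)
C=E0-ax*0.014  # grasp point
# tilt del: tool axis leaned away from cap axis toward vertical, about lat (jaw axis = lat)
for phi0 in(0,np.pi/2,-np.pi/2):
  M=toolrot(phi0); print("phi",phi0,"jaw.lat",M[:,1]@lat)
for d in np.radians([0,10,20,30,35,45]):
  for sgn in(1,-1):
    a=R.from_rotvec(-lat*d).as_matrix()@ax
    out=[]
    for so in(-0.0,0.015,0.03,0.045,0.06,0.08,0.1):
        z=-a;y=lat*sgn;x=np.cross(y,z)
        q=ik(C+ax*so+z*0.019,quat(np.stack([x,y,z],1)));out.append('-' if q is None else np.round(q,2).tolist())
    print(np.degrees(d).round(),sgn,a.round(2),[0 if o=='-' else 1 for o in out],[o for o in out if o!='-'][-1:])
# tray: cap upright, tool tilted backwards by d
T=np.array([0.467,0.249,0.004+0.074-0.014])
for d in np.radians([0,10,20,30]):
  for yw in np.arange(-1.2,1.3,0.4):
    l=np.array([np.sin(yw),-np.cos(yw),0]); # l: lat dir
    l=-l
    a=R.from_rotvec(l*d).as_matrix()@np.array([0,0,1.])
    for sgn in(1,-1):
      z=-a;y=l*sgn;x=np.cross(y,z);Q=quat(np.stack([x,y,z],1))
      print(round(np.degrees(d)),round(yw,1),sgn,a.round(2),[ik(T+np.array([0,0,h])+z*0.019,Q) is not None for h in(0,0.1)])
```

```text
phi 0 jaw.lat -0.1351083993583163
phi 1.5707963267948966 jaw.lat -0.990830823310838
phi -1.5707963267948966 jaw.lat 0.9908308233108382
0.0 1 [-0.57  0.09  0.82] [1, 1, 0, 0, 0, 0, 0] [[0.23, -0.29, -0.26, 2.27, 0.09, 0.55, -1.85]]
0.0 -1 [-0.57  0.09  0.82] [1, 1, 0, 0, 0, 0, 0] [[0.31, -0.29, -0.34, 2.27, 0.04, 0.55, 1.34]]
10.0 1 [-0.42  0.07  0.91] [1, 1, 1, 1, 1, 0, 0] [[0.45, -0.29, -0.42, 2.12, -0.07, 0.85, -1.68]]
10.0 -1 [-0.42  0.07  0.91] [1, 1, 1, 1, 1, 0, 0] [[0.16, -0.28, -0.18, 2.13, 0.04, 0.86, 1.36]]
20.0 1 [-0.26  0.04  0.97] [1, 1, 1, 1, 1, 1, 1] [[0.74, -0.27, -0.64, 1.97, -0.16, 1.13, -1.6]]
20.0 -1 [-0.26  0.04  0.97] [1, 1, 1, 1, 1, 1, 1] [[0.44, -0.24, -0.4, 1.98, -0.06, 1.12, 1.46]]
30.0 1 [-0.09  0.01  1.  ] [1, 1, 1, 1, 1, 1, 1] [[0.15, -0.1, -0.15, 1.86, -0.0, 1.3, -1.74]]
30.0 -1 [-0.09  0.01  1.  ] [1, 1, 1, 1, 1, 1, 1] [[0.9, -0.12, -0.84, 1.84, -0.08, 1.3, 1.49]]
35.0 1 [-0.  0.  1.] [1, 1, 1, 1, 1, 1, 1] [[0.18, -0.03, -0.18, 1.79, -0.01, 1.38, -1.73]]
35.0 -1 [-0.  0.  1.] [1, 1, 1, 1, 1, 1, 1] [[0.91, -0.02, -0.89, 1.77, -0.02, 1.38, 1.43]]
45.0 1 [ 
[... 1676 characters left out ...]
rue]
20 0.8 -1 [0.24 0.25 0.94] [True, True]
20 1.2 1 [0.12 0.32 0.94] [True, True]
20 1.2 -1 [0.12 0.32 0.94] [True, True]
30 -1.2 1 [ 0.18 -0.47  0.87] [True, True]
30 -1.2 -1 [ 0.18 -0.47  0.87] [True, True]
30 -0.8 1 [ 0.35 -0.36  0.87] [True, True]
30 -0.8 -1 [ 0.35 -0.36  0.87] [True, True]
30 -0.4 1 [ 0.46 -0.19  0.87] [True, True]
30 -0.4 -1 [ 0.46 -0.19  0.87] [True, True]
30 0.0 1 [0.5  0.   0.87] [True, True]
30 0.0 -1 [0.5  0.   0.87] [True, True]
30 0.4 1 [0.46 0.19 0.87] [True, True]
30 0.4 -1 [0.46 0.19 0.87] [True, True]
30 0.8 1 [0.35 0.36 0.87] [True, True]
30 0.8 -1 [0.35 0.36 0.87] [True, True]
30 1.2 1 [0.18 0.47 0.87] [True, True]
30 1.2 -1 [0.18 0.47 0.87] [True, True]
```

The aligned pose is only reachable close to the cap because of the j2 limit. So I'll unscrew with the tool aligned. For the pull I'll regrasp with the tool tilted 20° towards vertical about the jaw axis, and place the cap with the tool tilted back by the same angle.

```bash
cat >> h.py <<'E'
lat=np.cross([0,0,1.],ax);lat/=np.linalg.norm(lat)
GD=0.019  # grasp point below end face
def pose(phi,so=0.,tilt=0.):
    """phi: anticlockwise turn from jaws-on-lat; so along ax; tilt(rad) toward vertical"""
    z=-ax;y=lat;x=np.cross(y,z);M=np.stack([x,y,z],1)
    M=R.from_rotvec(-lat*tilt).as_matrix()@R.from_rotvec(ax*phi).as_matrix()@M
    return E0+ax*(so-GD)+M[:,2]*0.019, quat(M)
E
python3 - <<'E'
from h import *
from cell import *
for ph in(0,1,2,2.3):
  for so in(0,0.0075,0.015,0.018):
    q=ik(*pose(ph,so));print(ph,so,None if q is None else np.round(q,2))
p=r.read_position();r.servo_line(p+[0,0,0.15],v=0.25);print(r.read_time_s())
p,q=pose(0,0.08,np.radians(20));r.goto(p,q);print(r.read_time_s(),r.read_qpos().round(2),r.read_position()-p)
import cv2
d=eyes.read_camera("wrist");cv2.imwrite("pics/w1.png",d["pixels"][:,:,::-1]);pickle.dump(d,open("pics/w1.pkl","wb"))
d=eyes.read_camera("scene");cv2.imwrite("pics/s1.png",d["pixels"][:,:,::-1])
E
```

```text
0 0 [ 0.68 -0.27 -0.65  2.26 -0.14  0.5  -1.64]
0 0.0075 [ 0.45 -0.27 -0.45  2.27 -0.01  0.51 -1.75]
0 0.015 [ 0.23 -0.27 -0.26  2.27  0.1   0.54 -1.85]
0 0.018 [ 0.23 -0.28 -0.26  2.27  0.1   0.54 -1.85]
1 0 [ 0.68 -0.27 -0.65  2.26 -0.14  0.5  -0.64]
1 0.0075 [ 0.72 -0.3  -0.68  2.26 -0.19  0.52 -0.6 ]
1 0.015 [ 0.56 -0.3  -0.54  2.26 -0.1   0.53 -0.67]
1 0.018 [ 0.23 -0.28 -0.26  2.27  0.1   0.54 -0.85]
2 0 [ 0.76 -0.28 -0.72  2.26 -0.19  0.5   0.41]
2 0.0075 [ 0.45 -0.27 -0.45  2.27 -0.01  0.51  0.25]
2 0.015 [ 0.23 -0.27 -0.26  2.27  0.1   0.54  0.15]
2 0.018 [ 0.23 -0.28 -0.26  2.27  0.1   0.54  0.15]
2.3 0 [ 0.74 -0.28 -0.71  2.26 -0.18  0.5   0.7 ]
2.3 0.0075 [ 0.7  -0.3  -0.67  2.26 -0.18  0.52  0.7 ]
2.3 0.015 [ 0.23 -0.27 -0.26  2.27  0.1   0.54  0.45]
2.3 0.018 [ 0.23 -0.28 -0.26  2.27  0.1   0.54  0.45]
0.9
3.4333 [ 1.08 -0.28 -0.93  1.97 -0.25  1.09 -1.51] [ 0.00028959 -0.0008153   0.00036818]
```

View pics/w1.png

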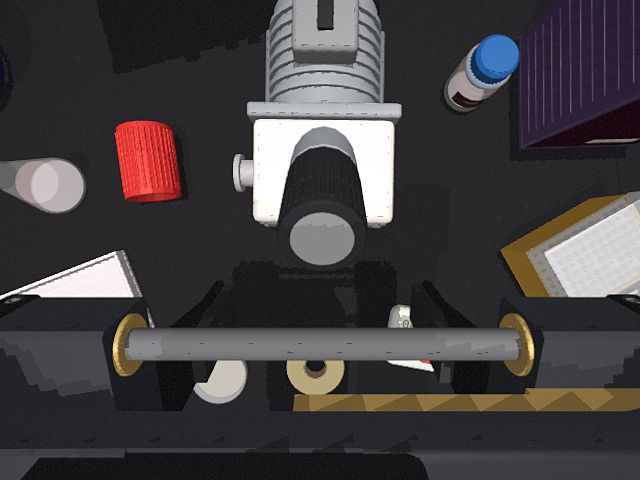

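View pics/s1.png

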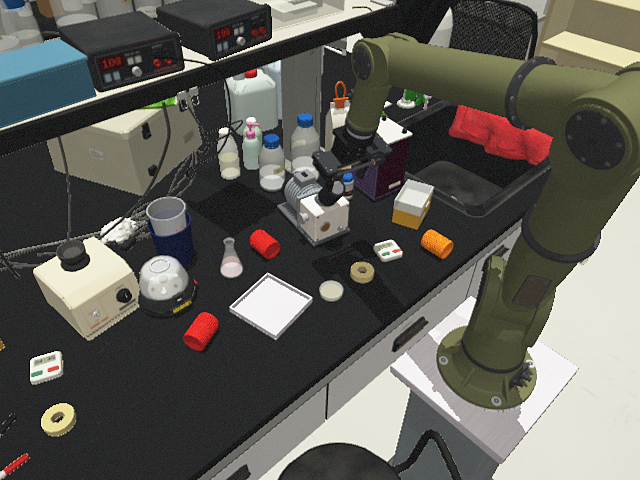

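The wrist view shows the pump square in the image, so the yaw is right, with the cap's end disc at (322,239). I'll refine the position from the wrist depth and then check IK along the turn, starting from a better-centred elbow.

Run:
```python
from h import *
from cell import *
d=pickle.load(open("pics/w1.pkl","rb"));c=cloud(d);px=d["pixels"].astype(int)
v,u=np.mgrid[:480,:640]
g=(((u-322)/30.)**2+((v-239)/23.)**2<1);q=c[g];m=np.median(q,0);n=np.linalg.svd(q-q.mean(0))[2][2]
print("disc",m,q.mean(0),n,"ax",ax,"E0",E0)
print("edge",P(d,250,103),P(d,398,104))
# elbow
import scipy.optimize
print(r.read_qpos())
```

```text
disc [ 0.53399606 -0.0348997   0.20091113] [ 0.53381152 -0.03479835  0.20135182] [-0.93850874  0.1622391   0.30476192] ax [-0.56613705  0.09426967  0.81890297] E0 [ 0.5347 -0.0337  0.2013]
edge [0.64885586 0.0043694  0.12351467] [ 0.62841718 -0.11149721  0.12454794]
[ 1.08053295 -0.28417143 -0.92688735  1.96959897 -0.24945645  1.08929656
 -1.50606642]
```

```bash
sed -i 's/^yaw=.*/yaw=-0.172/; s/^E0=.*/E0=np.array([0.5342,-0.0344,0.2011])/' h.py
python3 - <<'E'
from h import *
from cell import *
r.movej([0.30,-0.24,-0.30,1.98,0.02,1.12,-1.75])
p,q=pose(0,0.08,np.radians(20));print(r.read_time_s(),r.read_position()-p)
r.servo_line(p,q,v=0.1);print(r.read_time_s(),r.read_position()-p,r.read_qpos().round(2))
p,q=pose(0,0,np.radians(20));r.servo_line(p,q,v=0.08);print(r.read_time_s(),r.read_position()-p,r.read_qpos().round(2),r.read_ft_force().round(1))
p,q=pose(0,0,0);r.servo_line(p,q,v=0.01);print(r.read_time_s(),r.read_position()-p,r.read_qpos().round(2),r.read_ft_force().round(1))
for k in range(9):
    j=ik(*pose(k*2.2/8,k*2.2/8*0.0035));print(None if j is None else j.round(2))
import cv2
d=eyes.read_camera("scene");crop(d,270,420,100,250,4,"pics/s2.png")
d=eyes.read_camera("top");crop(d,300,440,110,250,4,"pics/t2.png")
E
```

```text
4.4417 [-0.01214415 -0.00631363  0.02664861]
4.8917 [-0.00026061 -0.00048681 -0.00069157] [ 0.3  -0.19 -0.29  1.99 -0.01  1.07 -1.73]
6.0417 [1.95149371e-04 3.03630602e-06 5.36832470e-04] [ 0.3  -0.03 -0.3   1.99  0.05  0.93 -1.77] [ 0.6 -1.   0. ]
6.85 [ 5.54079141e-04 -2.90767742e-05  1.00146938e-03] [ 0.31 -0.24 -0.33  2.27  0.09  0.5  -1.85] [ 0.6 -0.5  0.6]
[ 0.31 -0.24 -0.33  2.27  0.09  0.5  -1.85]
[ 0.25 -0.24 -0.28  2.27  0.12  0.5  -1.6 ]
[ 0.19 -0.24 -0.23  2.27  0.15  0.51 -1.35]
[ 0.14 -0.24 -0.18  2.27  0.18  0.51 -1.1 ]
[ 0.08 -0.25 -0.14  2.28  0.2   0.52 -0.85]
[ 0.03 -0.25 -0.09  2.28  0.23  0.53 -0.6 ]
[-0.03 -0.25 -0.04  2.28  0.25  0.53 -0.34]
[-0.08 -0.26  0.    2.28  0.28  0.54 -0.09]
[-0.13 -0.26  0.05  2.28  0.3   0.54  0.16]
```

View pics/s2.png

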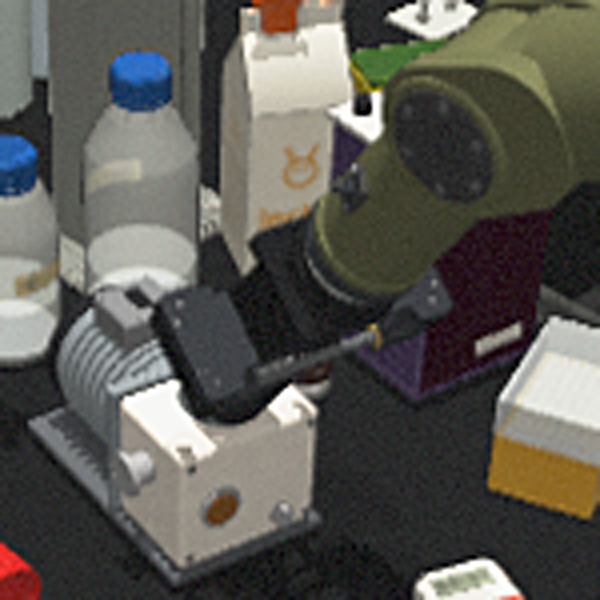

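View pics/t2.png

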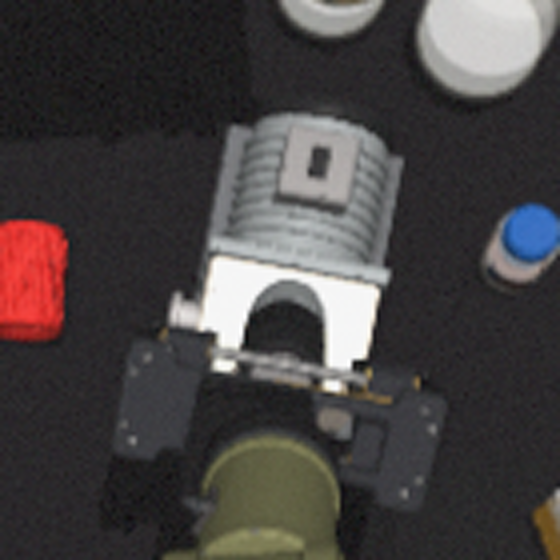

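Both views show the fingers straddling the cap symmetrically. Now I'll grip it and make the first turn.

Run:
```python
from h import *
from cell import *
grab(25);print(r.read_time_s(),r.read_width(),r.read_ft_force().round(1),r.read_ft_torque().round(2))
for ph in(0.3,1.2,2.1):
    p,q=pose(ph,ph*0.0035);r.servo_line(p,q,v=0.0028);print(r.read_time_s(),(r.read_position()-p).round(4),r.read_qpos().round(2),r.read_ft_force().round(1),r.read_ft_torque().round(2))
d=eyes.read_camera("scene");crop(d,270,420,100,250,4,"pics/s3.png")
```

```text
7.625 0.053836077295715414 [-0.3  0.4 -0.5] [0.2  0.66 0.06]
8.125 [-0.  0. -0.] [ 0.24 -0.24 -0.28  2.27  0.12  0.51 -1.58] [ 0.5  0.2 -0.1] [0.11 0.59 0.  ]
9.325 [ 0.0001 -0.0001  0.0001] [ 0.07 -0.25 -0.12  2.28  0.21  0.52 -0.76] [ 0.9  0.3 -1. ] [-0.06  0.51 -0.1 ]
10.525 [ 0.0002 -0.0002  0.0003] [-0.11 -0.26  0.03  2.28  0.29  0.54  0.07] [ 1.5 -1.5 -0.1] [-0.14  0.21 -0.14]
```

View pics/s3.png

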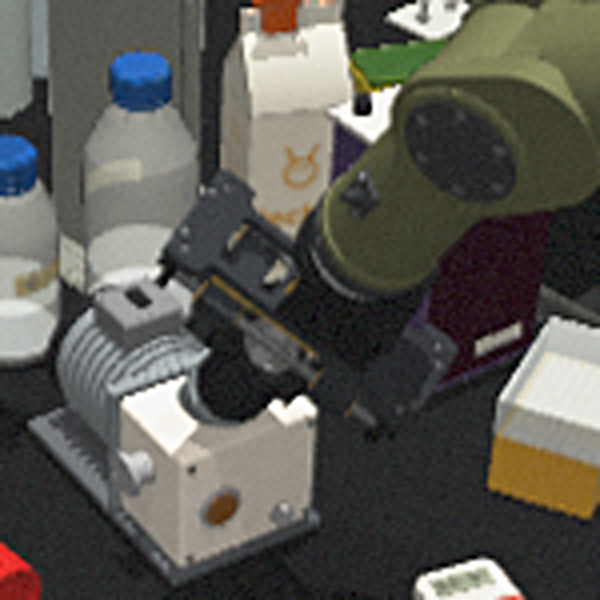

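The first turn ran with a 53.8 mm width and forces under 2 N. The picture shows the cap has risen slightly, with more neck visible. Next I'll open, swing back, regrasp and make the second turn.

Run:
```python
from h import *
from cell import *
gripper_open()
j=r.read_qpos();j[6]-=2.1;r.movej(j);print(r.read_time_s(),r.read_position()-pose(0,2.1*.0035)[0],r.read_ft_force().round(1))
p,q=pose(0,2.1*.0035);r.servo_line(p,q,v=0.01)
grab(25);print(r.read_time_s(),r.read_width(),r.read_ft_force().round(1),r.read_ft_torque().round(2))
for ph in(0.3,1.2,2.1):
    p,q=pose(ph,(2.1+ph)*0.0035);r.servo_line(p,q,v=0.0028);print(r.read_time_s(),(r.read_position()-p).round(4),r.read_qpos().round(2),r.read_width(),r.read_ft_force().round(1),r.read_ft_torque().round(2))
d=eyes.read_camera("scene");crop(d,270,420,100,250,4,"pics/s4.png")
```

```text
13.25 [1.76273408e-05 1.91622681e-05 2.59871497e-05] [-0.2  0.1  0.2]
14.175 0.05352816121673421 [-0.2 -0.4 -0.1] [ 0.15  0.69 -0.04]
14.675 [0.     0.0001 0.    ] [-0.16 -0.27  0.08  2.28  0.32  0.55 -1.75] 0.05381125517172251 [0.2 0.7 0. ] [0.08 0.67 0.02]
15.875 [-0.     -0.0001 -0.0001] [-0.31 -0.29  0.2   2.29  0.39  0.57 -0.91] 0.05341497246162509 [-0.3 -0.1 -1.2] [ 0.05  0.63 -0.1 ]
17.075 [ 0.0002 -0.0001  0.0002] [-0.33 -0.3   0.22  2.29  0.41  0.58 -0.02] 0.05385699486616767 [ 0.7 -1.  -0.3] [-0.13  0.31 -0.19]
```

View pics/s4.png

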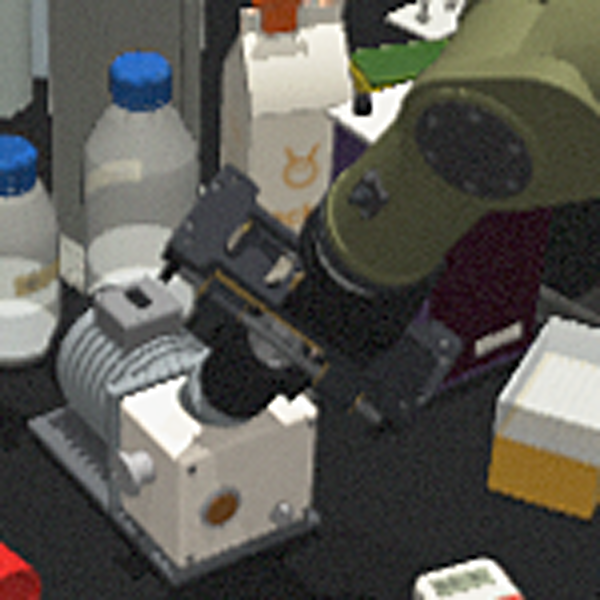

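Run:
```python
from h import *
from cell import *
gripper_open()
j=r.read_qpos();j[6]-=2.1;r.movej(j)
s0=4.2*.0035;t=np.radians(20)
p,q=pose(0,s0,t);r.servo_line(p,q,v=0.01);print(r.read_time_s(),(r.read_position()-p).round(4),r.read_qpos().round(2),r.read_ft_force().round(1))
d=eyes.read_camera("wrist");crop(d,0,640,0,480,1,"pics/w5.png")
grab(40);print(r.read_width(),r.read_ft_force().round(1),r.read_ft_torque().round(2))
p,q=pose(0,s0+0.003,t);r.servo_line(p,q,v=0.01);print(r.read_time_s(),(r.read_position()-p).round(4),r.read_width(),r.read_ft_force().round(1),r.read_ft_torque().round(2))
```

```text
20.6083 [-0.0005  0.0001 -0.0006] [-0.41 -0.09  0.38  2.02  0.11  0.96 -1.82] [-0.5 -1.1 -0.2]
0.053435012407782076 [-1.1 -0.4  0. ] [ 0.13  0.36 -0.04]
21.7833 [-0.  0.  0.] 0.05294555415531756 [-0.3  0.1 -0.2] [0.04 0.25 0.01]
```

View pics/w5.png

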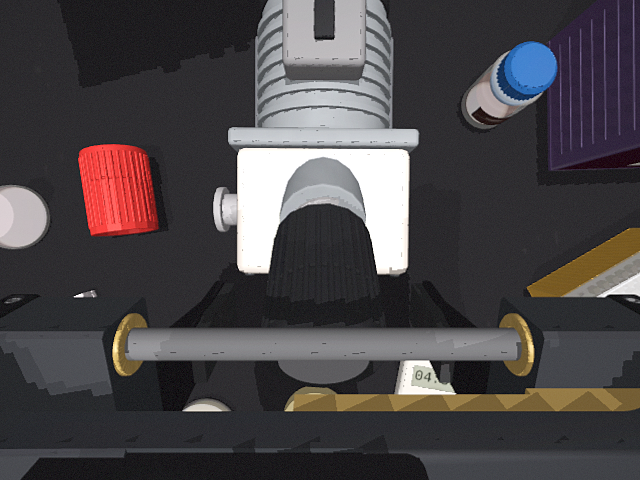

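The wrist view shows the cap well up the neck at (322,250), and a 3 mm test pull met no resistance. I'll pull it off along the axis.

Run:
```python
from h import *
from cell import *
s0=4.2*.0035;t=np.radians(20)
for s in(0.012,0.04,0.075):
    p,q=pose(0,s0+s,t);r.servo_line(p,q,v=0.04);f=r.read_ft_force();print(r.read_time_s(),(r.read_position()-p).round(4),r.read_width(),f.round(1),r.read_ft_torque().round(2))
    if np.linalg.norm(f)>15: break
d=eyes.read_camera("wrist");crop(d,0,640,0,480,1,"pics/w6.png")
d=eyes.read_camera("scene");crop(d,270,420,80,230,4,"pics/s6.png");pickle.dump(d,open("pics/s6.pkl","wb"))
print(r.read_qpos().round(2))
```

```text
22.1583 [-0.0001  0.0001  0.0003] 0.05319565355268573 [-0.3  0.1  0.6] [ 0.09  0.24 -0.02]
23.0083 [-0.0001  0.     -0.0002] 0.05343532745181864 [-0.1 -0.2 -1.2] [0.06 0.41 0.03]
24.0333 [-0.0001 -0.     -0.0003] 0.053213161654899976 [-0.5 -0.7 -1.2] [0.06 0.41 0.05]
[-0.41 -0.24  0.32  2.01  0.16  1.11 -1.88]
```

View pics/s6.png

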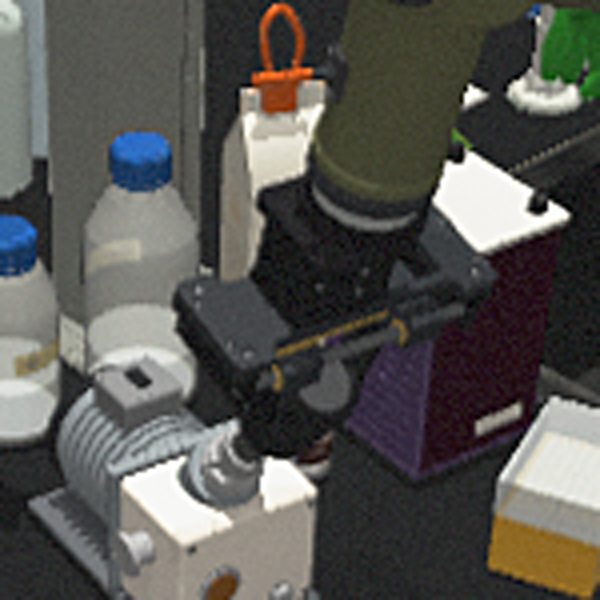

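View pics/w6.png

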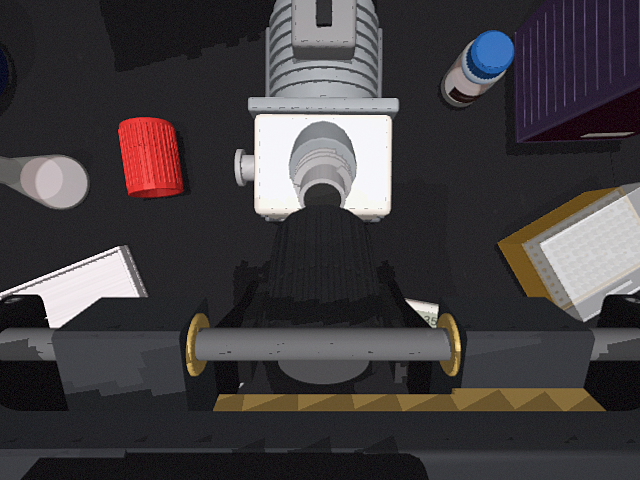

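The cap is off: its bare thread is visible, and the centre is about 86 mm from the mouth. Now I'll carry it over the tray with the cap upright.

```bash
cat >> h.py <<'E'
TR=np.array([0.4665,0.249,0.0])
def place(h,psi,t=np.radians(20)):
    """cap upright above tray floor by h"""
    z=-ax;y=lat;x=np.cross(y,z);M=np.stack([x,y,z],1)
    M=R.from_rotvec(-lat*t).as_matrix()@M
    M=R.from_rotvec([0,0,psi]).as_matrix()@R.from_rotvec(-lat*np.arccos(ax[2])).as_matrix()@M
    return TR+np.array([0,0,0.004+0.074-GD+h])+M[:,2]*0.019,quat(M)
E
python3 - <<'E'
from h import *
from cell import *
for psi in(0.2,0.4,0.6,0.8):
    for h in(0.14,0.0):
        j=ik(*place(h,psi));print(psi,h,None if j is None else j.round(2))
p=r.read_position();r.servo_line(p+[0,0,0.04],v=0.1)
r.goto(*place(0.14,0.6));print(r.read_time_s(),r.read_qpos().round(2),r.read_width(),r.read_ft_force().round(1))
d=eyes.read_camera("scene");crop(d,180,380,130,330,4,"pics/s7.png");pickle.dump(d,open("pics/s7.pkl","wb"))
d=eyes.read_camera("top");crop(d,200,350,120,300,4,"pics/t7.png");pickle.dump(d,open("pics/t7.pkl","wb"))
E
```

```text
0.2 0.14 [-0.59  0.33  0.17  1.57 -0.18  1.57 -1.93]
0.2 0.0 [-0.58  0.46  0.17  1.69 -0.21  1.32 -1.87]
0.4 0.14 [-0.63  0.34  0.18  1.55 -0.14  1.59 -1.77]
0.4 0.0 [-0.63  0.48  0.18  1.68 -0.16  1.34 -1.73]
0.6 0.14 [-0.67  0.35  0.19  1.55 -0.08  1.6  -1.61]
0.6 0.0 [-0.67  0.48  0.2   1.67 -0.11  1.35 -1.58]
0.8 0.14 [-0.71  0.35  0.2   1.55 -0.03  1.6  -1.45]
0.8 0.0 [-0.72  0.48  0.21  1.67 -0.06  1.35 -1.44]
25.8167 [-0.66  0.35  0.18  1.55 -0.08  1.6  -1.61] 0.053517628810392674 [ 1.1  0.4 -1.5]
```

View pics/s7.png

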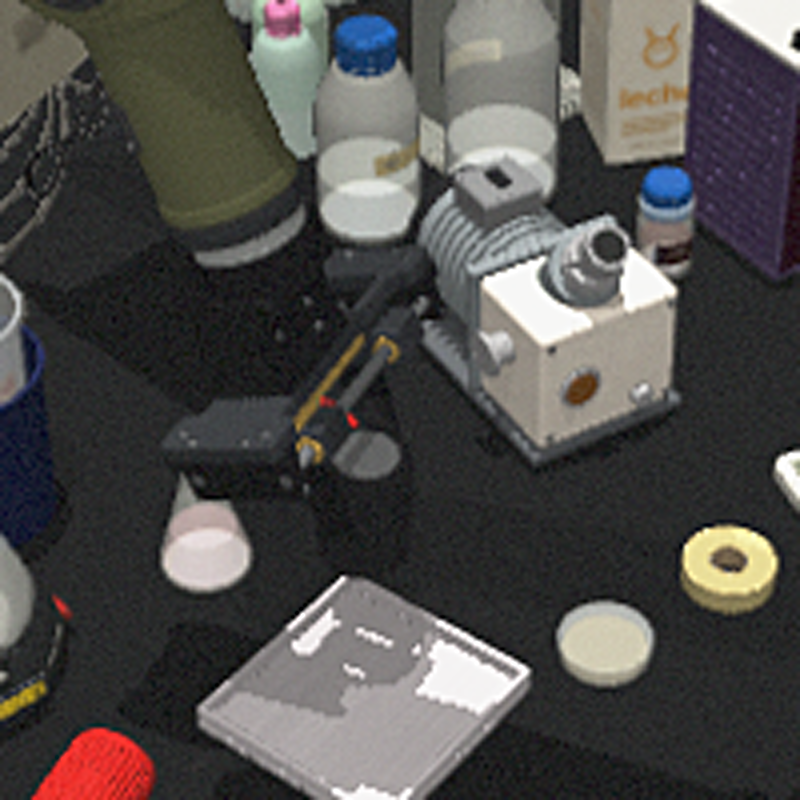

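View pics/t7.png

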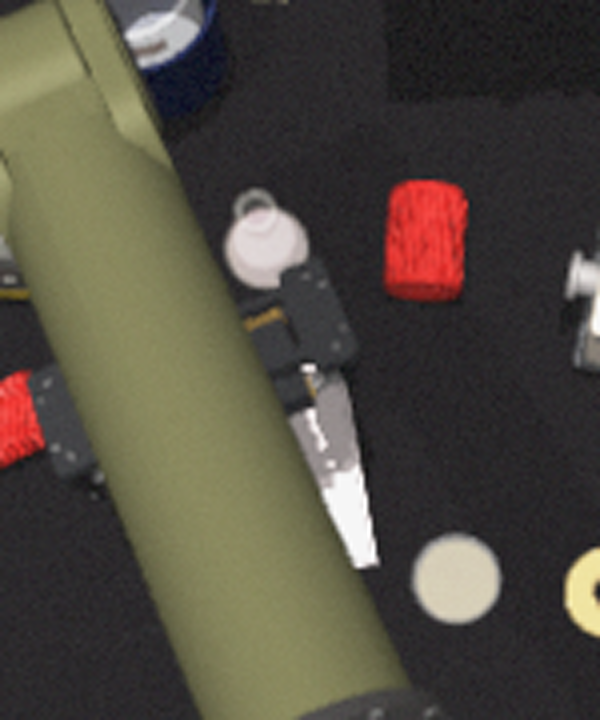

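Run:
```python
from h import *
from cell import *
t=pickle.load(open("pics/top0.pkl","rb"));s=pickle.load(open("pics/scene0.pkl","rb"))
c=cloud(t);v,u=np.mgrid[:480,:640]
m=(c[...,2]>0.015)&(np.abs(c[...,2])<0.15)&(np.abs(u-266)<16)&(np.abs(v-178)<18)
q=c[m];print("flask top",q.min(0),q.max(0),q[q[:,2]<.06].mean(0),q[q[:,2]>.09].mean(0) if (q[:,2]>.09).any() else None)
m=(np.abs(u-231)<14)&(v>235)&(v<280);c=cloud(s);q=c[m];q=q[(q[:,2]>.01)&(q[:,2]<.12)];print("flask scene",q.min(0),q.max(0),q.mean(0))
for v_ in(243,250,258,266,272):print(P(s,231,v_).round(3))
F=np.array([0.615,0.25])
for psi in(-0.2,0.2,0.6,0.9,1.2):
  p,Q=place(0,psi);M=R.from_quat(np.r_[Q[1:],Q[0]]).as_matrix()
  cs=[p+M@np.array([a*.0375,b*.095,-0.07]) for a in(-1,1) for b in(-1,1)]
  print(psi,"lean",(-M[:,2]).round(2),[x.round(3).tolist() for x in cs], ik(p,Q) is not None)
```

```text
flask top [0.60705808 0.2240016  0.01500504] [0.66088924 0.28288752 0.11297831] [0.62886432 0.2495023  0.03508002] [0.64068551 0.24913838 0.10461849]
flask scene [0.61033087 0.22633535 0.01066022] [0.65818198 0.28464694 0.11230862] [0.63271443 0.25833567 0.05428628]
[0.631 0.25  0.109]
[0.632 0.252 0.086]
[0.627 0.258 0.064]
[0.62  0.266 0.044]
[0.62  0.268 0.024]
-0.2 lean [ 0.32 -0.12  0.94] [[0.484, 0.344, 0.12], [0.415, 0.167, 0.12], [0.55, 0.318, 0.094], [0.481, 0.141, 0.094]] True
0.2 lean [0.34 0.01 0.94] [[0.446, 0.343, 0.12], [0.451, 0.154, 0.12], [0.517, 0.345, 0.094], [0.522, 0.156, 0.094]] True
0.6 lean [0.31 0.14 0.94] [[0.411, 0.328, 0.12], [0.49, 0.155, 0.12], [0.475, 0.357, 0.094], [0.554, 0.184, 0.094]] True
0.9 lean [0.26 0.23 0.94] [[0.39, 0.308, 0.12], [0.516, 0.166, 0.12], [0.443, 0.355, 0.094], [0.569, 0.213, 0.094]] True
1.2 lean [0.18 0.29 0.94] [[0.376, 0.283, 0.12], [0.539, 0.185, 0.12], [0.412, 0.343, 0.094], [0.575, 0.245, 0.094]] True
```

The flask neck is 70 mm or more from the gripper body at the placing pose. Using psi=0.2 gives more room. I'll lower slowly and watch the force.

Run:
```python
from h import *
from cell import *
psi=0.2
p,q=place(0.13,psi);r.servo_line(p,q,v=0.03);print(r.read_time_s(),r.read_ft_force().round(1))
p,q=place(0.012,psi);r.servo_line(p,q,v=0.08);print(r.read_time_s(),r.read_ft_force().round(1))
r.dwell(0.2);f0=r.read_ft_force();print(f0.round(1))
d=eyes.read_camera("scene");crop(d,180,380,180,330,4,"pics/s8.png");pickle.dump(d,open("pics/s8.pkl","wb"))
h=0.012
while h>-0.004:
    h-=0.0015;p,q=place(h,psi);r.servo_line(p,q,v=0.015);f=r.read_ft_force()-f0
    print(round(h,4),f.round(1),r.read_ft_torque().round(2))
    if f[2]>4:break
print(r.read_time_s(),r.read_width())
d=eyes.read_camera("scene");crop(d,180,380,180,330,4,"pics/s9.png");pickle.dump(d,open("pics/s9.pkl","wb"))
```

```text
26.4667 [ 0.5  0.3 -1.5]
28.0917 [ 0.8  0.1 -1.1]
[-0.1  0.8 -1.3]
0.0105 [ 0.8 -0.9 -0.1] [-0.06 -0.51  0.04]
0.009 [ 0.7 -0.8  0.3] [ 0.04 -0.49 -0.01]
0.0075 [ 0.8 -1.3 -0.2] [-0.02 -0.48 -0.01]
0.006 [ 0.1 -1.1  1. ] [ 0.04 -0.49 -0.01]
0.0045 [ 0.2 -0.3  0.6] [ 0.06 -0.48  0.01]
0.003 [ 0.  -0.7  5.1] [-0.1  -0.05  0.04]
29.8417 0.05321561540865996
```

View pics/s9.png

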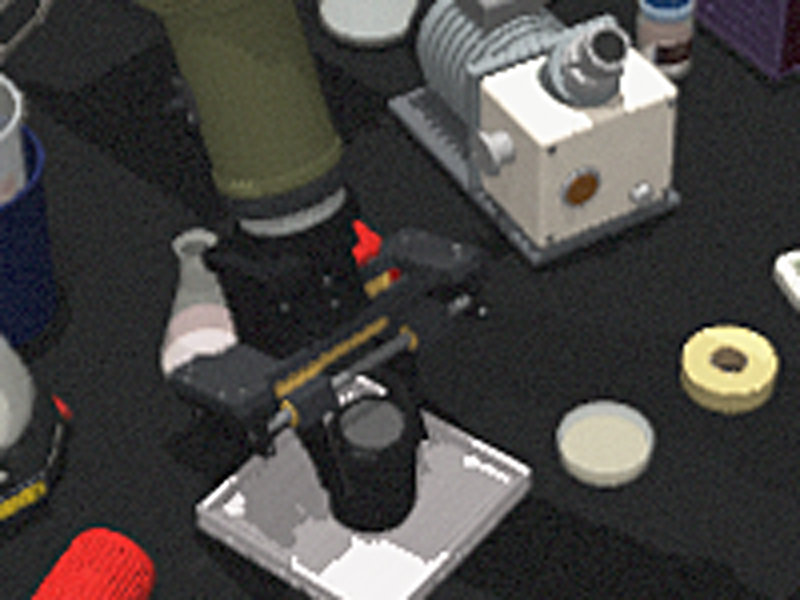

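Contact came 3 mm early, which is within calibration error plus a small tilt. The cap looks upright in the tray. I'll seat it gently, release, and retreat along the tool axis.

Run:
```python
from h import *
from cell import *
psi=0.2
p,q=place(0.002,psi);r.servo_line(p,q,v=0.01);print(r.read_ft_force().round(1),r.read_ft_torque().round(2))
grab(8);r.dwell(0.2);print(r.read_ft_force().round(1))
gripper_open();print(r.read_time_s(),r.read_ft_force().round(1),r.read_width())
M=R.from_quat(np.r_[q[1:],q[0]]).as_matrix()
r.servo_line(p-M[:,2]*0.12,q,v=0.08)
p2=r.read_position();r.servo_line(p2+[0,0,0.1],v=0.15)
j=r.read_qpos();j[0]+=0.5 ;r.movej(j);print(r.read_time_s(),r.read_position().round(3))
d=eyes.read_camera("scene");crop(d,180,380,180,330,4,"pics/s10.png");pickle.dump(d,open("pics/s10.pkl","wb"))
d=eyes.read_camera("top");crop(d,0,640,0,480,1,"pics/t10.png");pickle.dump(d,open("pics/t10.pkl","wb"))
```

```text
[ 1.  -0.6  8.7] [-0.32  0.33  0.08]
[ 2.3 -0.3  5.9]
31.4083 [0.1 0.2 0.3] 0.08695479119850606
34.9583 [ 0.559 -0.018  0.254]
```

View pics/s10.png

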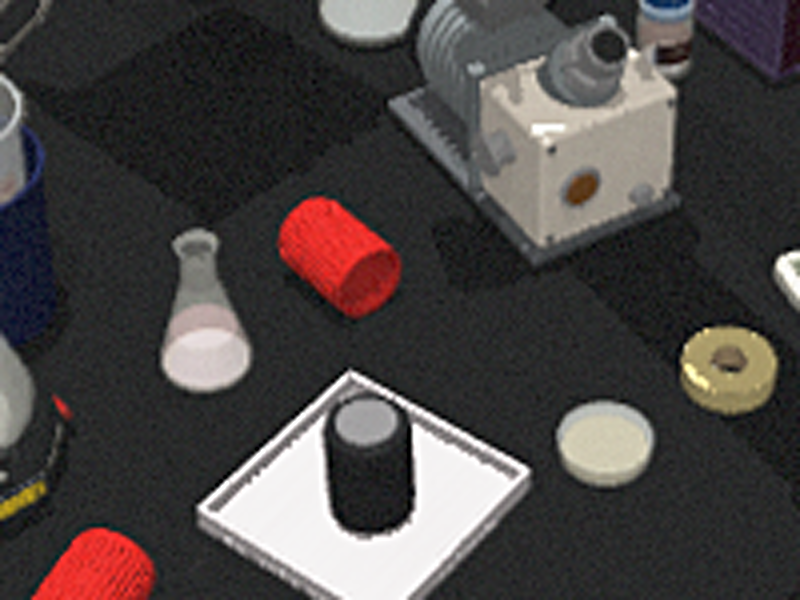

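View pics/t10.png

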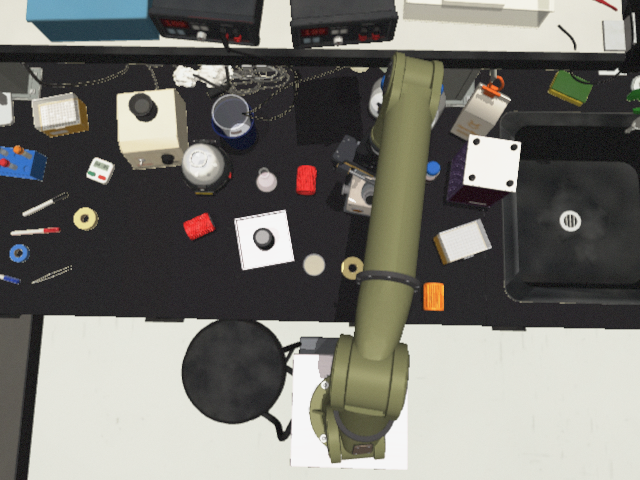

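Run:
```python
from h import *
from cell import *
t0=pickle.load(open("pics/top0.pkl","rb"))
for n,(u0,v0) in(("t10",(263,237)),("s10",(272,285))):
    d=pickle.load(open(f"pics/{n}.pkl","rb"));c=cloud(d);m=np.hypot(c[...,0]-TR[0],c[...,1]-TR[1])<0.05
    q=c[m&(c[...,2]>0.065)&(c[...,2]<0.1)];print(n,q.mean(0),np.median(q[:,2]),len(q))
print(r.read_ft_force().round(1),r.read_joint_vel().round(3).max(),r.read_time_s())
order.close_job()
```

```text
t10 [0.46403738 0.24886219 0.0780931 ] 0.07811957512856182 314
s10 [0.46400406 0.25428382 0.07861035] 0.0799531472570233 360
[-0.1  0.   0.4] 0.006 35.0583
the job is handed in; nothing more can be done
```

The black cap is off the pump's fill port and standing open end down in the tray. I handed the job in at 35 s of the 61 s allowed.

- **Unscrewing:** I made two anticlockwise turns of 2.1 rad each with a regrasp between them, 4.2 rad in all. I then regrasped with the tool tilted 20° and pulled the cap off along the leaning axis with almost no resistance. It ended about 86 mm from the port mouth, calculated from the arm's motion.
- **Placing:** I lowered it in 1.5 mm steps, seated it at about 10 N, released it and backed away. The floor contact came 3 mm earlier than I calculated.
- **Last checks:** The cap's top is at 0.078 m in the top camera and 0.080 m in the scene camera, against 0.078 m expected. It is about 3 mm from the tray centre in the top view. The two cameras differ by about 5 mm in y.
- **Surroundings:** In the last pictures the tray, flask and dish look where they started. In the top view the arm hid the timer and part of the tape, so I could not compare the timer there. The wrist force was near zero with the gripper open and clear.

I judged the cap's uprightness by eye and from its top height; I did not measure its tilt.

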